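# Clock a lugged flange in its fixture and bolt it in place

### The arm

A 6-joint arm with a two-finger parallel gripper is mounted at the origin on a cart in front of the work surface, level with it; the furniture and walls round the work are solid. World frame = base frame: x ahead of the robot, y to its left, z up, the work surface at z = 0. Lengths are in m, angles in rad, forces in N, time in s.
With the tool pointing down it reaches from about 0.375 to 0.9 m from the base axis. Payload 3.1 kg.
Tool frame: the origin (TCP) lies at the very end of the fingers, on their centre line; the grasp point (between the pads) lies 19 mm behind it (manip.grasp_offset is the distance from the TCP to the grasp point, in m); y points along the fingers, z is the direction in which the jaws open and shut, and the axes are right-handed (so a half turn about y gives the same grasp; the last joint's range is limited). The gripper opens to 85 mm and grips with 20 to 120 N. Pads are 22 mm wide; open, the fingers measure 114 mm over their backs; the gripper's body (76 mm by 85 mm) begins 54 mm behind the grasp point. The pads swing forward as they close: fully open they stand 13 mm farther back than shut.
Start: joints at [0.98, 0.527, 1.433, -0, 1.181, -0.178], TCP at [0.251, 0.572, 0.231] pointing down, gripper open.
Joint ranges: [-3.08, 3.08], [-0.75, 2.2], [0.22, 2.44], [-1.43, 4.57], [0, 2.65], [-2.85, 2.85]. Speed limits (rad/s): [2.79, 2.79, 3.14, 3.14, 3.14, 3.14].

### API

Orientations are given as a unit quaternion [x, y, z, w].
In Python, from station import manip gives the robot as it stands.
- The arm moves only by the tool apply_moves, never from a script. Its argument "motion" is a list of rows, each a list of 5 numbers: the finger opening in mm, from 0 to 85.4, then the shift along the tool's x, y, z in units of 30 mm (1.0 is 30 mm), then the turn about the tool's y in units of 10 degrees (1.0 is 10 degrees). In form: [[fingers, x, y, z, twist], ...]. A call has 1 to 12 rows; each row is the pose to reach, as a shift and turn from the pose commanded when the call began, along the tool's axes at that moment; what a row does not reach only later rows make up. A row lasts 1/8 s, in which the tool goes at most 62.5 mm and 10.7 degrees, less where a joint would pass 70% of its speed; a pose out of reach is approached as far as the arm can. A call with a gripper value outside its range is refused whole. The fingers move at their own pace and stop on an object; "squeeze" is the grip in N (left out, the last holds). Time passes only in rows, so rows that repeat a pose let the fingers close. It gives the time, the measured TCP pose, the force and the opening at its end, in the units of the state.
- manip.sense(): the state, without advancing time (a new reading comes with each control period).
- manip.snapshot(name): name is "scene" or "top" or "wrist"; returns the picture (400x640x3 uint8, red, green, blue); there is no depth.
- manip.get_calibration(name): a dict with "intrinsics" (3x3 intrinsics, pixels), "extrinsics" (4x4, takes a point from camera to world coordinates). Camera axes: x right, y up, looking along -z (the intrinsics and any distortion apply to the point x, -y, -z); pixel columns grow to the right and rows downward; lengths in m; the calibration is good to about 2 mm. The wrist camera is an equidistant fisheye: a pixel r from the principal point sees the ray r / f radians off the axis. A picture is of the moment at which its call begins: read the wrist's pose just before it. get_calibration takes no time and is no camera call; for the wrist camera it gives the pose at the moment of the call.
- manip.sign_off(): hands the job in, once; it reports no verdict.
The state is a dict: "t": time; "q": joint angles; "qd": joint speeds; "tau": joint torques, N m; "tcp_pos": TCP position; "tool_rot": TCP orientation; "force": force on the tool from outside, world axes, zero at the start; "ft_torque": the same for the moment, N m; "finger_gap": opening from 0.0 (shut) to 1.0 (fully open).
Only numpy, scipy, OpenCV 4.12 (cv2) and the standard library are available. Lean on these libraries where they do the work, as an engineer would, in place of code of your own. Each camera call takes 0.05 s, during which the arm holds its last target.

### The job

The notched metal flange on the clocking fixture is turned out of line. Push it round by its lugs until its rim notch faces the spring index bolt and the bolt drops in, then press the bolt's tab until the bolt is fully home. Feel your way: push gently, never force the flange or the bolt, keep the flange flat on its seat, and leave the other things on the bench where they lie.

Things in the scene. Friction and masses are not known exactly. Their poses are not given: they have to be found in the camera images.
- fixture: Fixed black plate, x -62..62, y -68..108 mm, 12 thick; on it a steel seat 56 across, face 24 mm above the bench, and a spigot 34 across, top 43 mm. Origin: spigot axis at bench height, z up. The bolt's guide (to 38 mm high, 40 mm either side, 53 to 89 mm from the spigot axis) is clamped in curved slots on the +y side, up to 8 deg about the spigot axis either way from +y; angle not measured.
- flange: Loose aluminium flange, 0.2-0.4 kg, turns on the spigot (bore 35.2). Origin: centre of underside, 24 mm above the bench; z up. Lip 96 across, 9 thick; above it a 72 mm round body with three lugs reaching 60 mm from the axis, each 16 wide, 33 to 47 mm above the bench, at 60, 180, 300 deg from the notch, which is on its +y axis. They pass 1 mm above the bolt's nose.
- notch (a point): Middle of the mouth of the notch in the flange's lip, at the lip's top: 48 mm from the flange axis along its +y. The notch goes through the lip, 11.2 mm wide at the rim, tapering to 9 mm, 11 mm deep. The bolt's nose (taper, 8.2 mm wide at its end) enters when the notch is within about 1.5 mm of its line, and then blocks the flange from turning on.
- index_bolt (a joint): Travel of the spring bolt in its guide straight towards the spigot axis, m: about 0 to 0.002 riding on the rim, about 0.006 dropped into the notch, 0.010 home on its stop. Its spring (6 N on the rim) fades, and 2.2 N of friction stops it 4 mm short, so the rest is pressed by hand; it stays put. Turning the flange takes 3 to 7 N at a lug; over 20 N on the flange or 30 N on the bolt is too hard.
- tab_zero (a point): Fixed point on the fixture: where the middle of the outer face of the bolt's upright thumb tab would be with the guide exactly on fixture +y and the joint at 0: 105 mm from the spigot axis, 46 mm above the bench. The tab (26 mm wide, 9 thick, top 59 mm, lower end 25 mm above the bench) stands up to 15 mm to either side with its guide. Press this face towards the spigot axis.
- lens_cap: Bystander: black round lens cap lying on the bench, 51 mm across, 10 mm high; origin: centre of its underside.
- small_part: Bystander: small machined bush block, 18 x 26 x 12 mm; origin: centre of its underside.
- tweezers: Bystander: black tweezers lying on their side, 13 x 120 x 10 mm, long axis y; origin: centre of the underside.
- dongle: Bystander: USB stick, 18 x 48 x 12 mm, long axis y; origin: centre of its underside.

How it is judged:
By the outcome, as a careful person would: the job done as asked, in the order asked, and still so for the second after the job is handed in, with the robot touching nothing.
It also fails if it takes over 64 s, if anything falls off the work surface, if the arm or the gripper's body presses on something with over 40 N, if the wrist force passes 120 N, or if a joint passes its speed limit or range.

## Working session

There is one attempt and no reset: what is moved stays moved. The work goes in short steps, Python scripts to look and compute and a tool call to move; the robot and the scene stay as the last step left them, time stands still between calls to the robot, and variables do not carry over. Pictures are saved under pics/ and viewed, and the job is handed in when it is done.

Besides the shell and the picture viewer there is one more tool, called after "Request:" by a JSON object that holds its "op" and its "data", one argument or row to a line. apply_moves: Moves the arm, as the interface text tells. Its arguments: {"type":"object","properties":{"motion":{"type":"array"},"squeeze":{"type":"number"}},"required":["motion"]}

```bash
mkdir -p pics; ls; python3 - <<'E'
from station import manip
import cv2
s=manip.sense()
print(s['t'],s['tcp_pos'],s['tool_rot'],s['force'],s['finger_gap'],manip.grasp_offset)
for n in ('scene','top'):
    im=manip.snapshot(n); cv2.imwrite(f'pics/{n}0.png',im[:,:,::-1])
    c=manip.get_calibration(n); print(n,c)
E
```

```text
pics
0.0 [0.2503077  0.57190591 0.23031532] [ 0.6928153  -0.14521476  0.14463324 -0.69137606] [-0.6222088  -0.61294481  0.5240573 ] 1.0006560192548264 0.0187
scene {'intrinsics': array([[506.22184164,   0.        , 321.54132029],
       [  0.        , 506.22184164, 191.02276587],
       [  0.        ,   0.        ,   1.        ]]), 'extrinsics': array([[ 0.88382321,  0.35227463, -0.3078297 ,  0.23688442],
       [-0.46755507,  0.6429648 , -0.60662057, -0.31376018],
       [-0.01577338,  0.68007268,  0.732975  ,  0.70757271],
       [ 0.        ,  0.        ,  0.        ,  1.        ]])}
top {'intrinsics': array([[377.20214429,   0.        , 318.94259054],
       [  0.        , 377.20214429, 196.62090805],
       [  0.        ,   0.        ,   1.        ]]), 'extrinsics': array([[ 0.00151997,  0.98439711, -0.17595459,  0.37930641],
       [-0.99962937, -0.00328695, -0.02702443,  0.22710288],
       [-0.02718112,  0.17593045,  0.98402727,  0.91116783],
       [ 0.        ,  0.        ,  0.        ,  1.        ]])}
```

View pics/scene0.png

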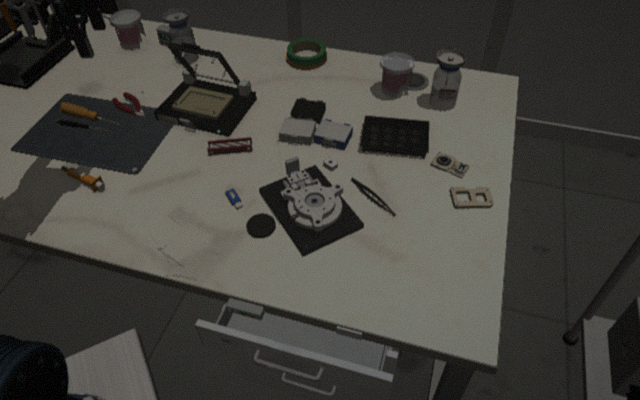

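View pics/top0.png

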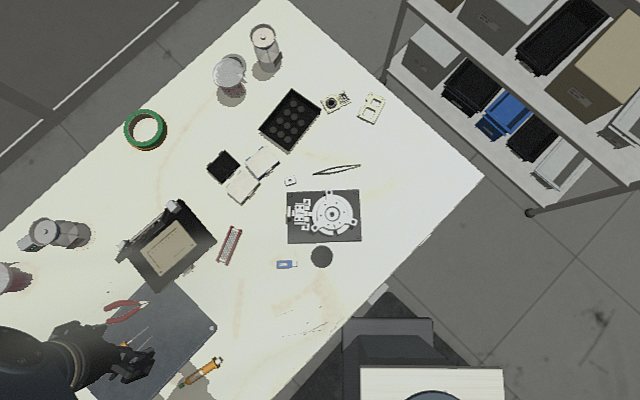

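The fixture is at about (325,216) in the top view and (312,205) in the scene view. I'll enlarge both.

```bash
cat > h.py <<'E'
import numpy as np
from station import manip
def ray(n,u,v,C=None):
    c=C or manip.get_calibration(n);K=c['intrinsics'];E=c['extrinsics']
    x=(u-K[0,2])/K[0,0];y=(v-K[1,2])/K[1,1]
    if n=='wrist':
        r=np.hypot(x,y);k=np.sin(r)/r if r>1e-9 else 1.;d=np.array([x*k,-y*k,-np.cos(r)])
    else: d=np.array([x,-y,-1.])
    return E[:3,3],E[:3,:3]@d
def pt(n,u,v,z,C=None):
    o,d=ray(n,u,v,C);return o+d*(z-o[2])/d[2]
def proj(n,p,C=None):
    c=C or manip.get_calibration(n);K=c['intrinsics'];E=c['extrinsics']
    q=E[:3,:3].T@(np.asarray(p)-E[:3,3]);q=np.array([q[0],-q[1],-q[2]])
    if n=='wrist':
        rr=np.hypot(q[0],q[1]);th=np.arctan2(rr,q[2]);s=th/rr if rr>1e-12 else 1;xy=q[:2]*s
    else: xy=q[:2]/q[2]
    return K[0,0]*xy[0]+K[0,2],K[1,1]*xy[1]+K[1,2]
E
python3 - <<'E'
import cv2
a=cv2.imread('pics/top0.png')[170:280,270:375];cv2.imwrite('pics/top0z.png',cv2.resize(a,None,fx=5.4,fy=5.4,interpolation=cv2.INTER_CUBIC))
a=cv2.imread('pics/scene0.png')[145:260,215:405];cv2.imwrite('pics/scene0z.png',cv2.resize(a,None,fx=4.2,fy=4.2,interpolation=cv2.INTER_CUBIC))
from h import *
for u,v in [(323,216),(335,213)]: print(pt('top',u,v,0.012))
c=manip.get_calibration('wrist');print(c)
E
```

```text
[0.49281295 0.24198466 0.012     ]
[0.5000085  0.21316753 0.012     ]
{'intrinsics': array([[309.70691629,   0.        , 321.28617062],
       [  0.        , 309.70691629, 198.34930957],
       [  0.        ,   0.        ,   1.        ]]), 'extrinsics': array([[ 0.4001096 , -0.87817579, -0.26214423,  0.18356892],
       [ 0.9164645 ,  0.38268491,  0.11681211,  0.60055454],
       [-0.00226292, -0.28698353,  0.95793284,  0.37402021],
       [ 0.        ,  0.        ,  0.        ,  1.        ]])}
```

View pics/top0z.png

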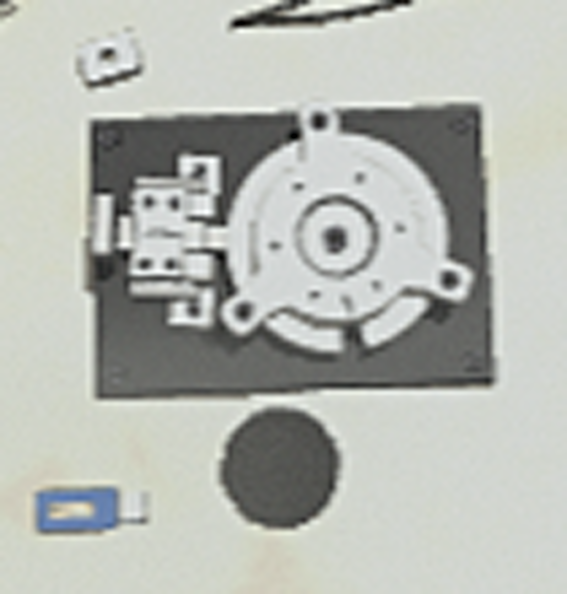

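View pics/scene0z.png

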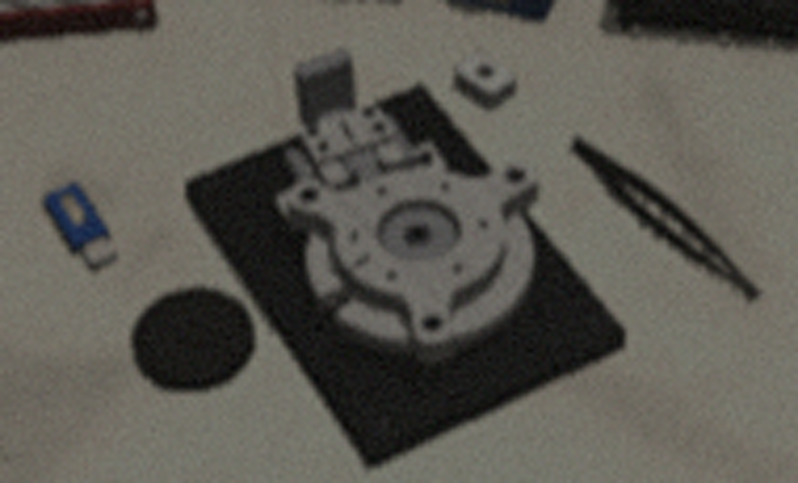

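```bash
python3 - <<'E'
from h import *
import cv2
def T(u,v): return ((u+.5)/5.4-.5+270,(v+.5)/5.4-.5+170)
def S(u,v): return ((u+.5)/4.2-.5+215,(v+.5)/4.2-.5+145)
P=[pt('top',*T(*p),.012)[:2]*1e3 for p in [(92,120),(480,105),(494,384),(98,398)]]
print(np.round(P,1),np.linalg.norm(np.diff(P,axis=0),axis=1))
Q=[pt('scene',*S(*p),.012)[:2]*1e3 for p in [(422,86),(626,332),(372,466),(187,184)]]
print(np.round(Q,1),np.linalg.norm(np.diff(Q,axis=0),axis=1))
M=np.array([[62,108],[62,-68],[-62,-68],[-62,108.]])
for X in (P,Q):
    A,_=cv2.estimateAffinePartial2D(M,np.array(X)); print(A,np.degrees(np.arctan2(A[1,0],A[0,0])),np.hypot(A[0,0],A[1,0]))
print('spigot',pt('top',*T(337,237),.043),pt('scene',*S(418,230),.043))
print('notch',pt('top',*T(353,340),.033),'tab top', pt('top',*T(103,222),.059), pt('scene',*S(325,60),.059))
for p in [(319,120),(452,279),(242,311)]: print('lug',pt('top',*T(*p),.047))
s=manip.sense();from scipy.spatial.transform import Rotation as R
print(R.from_quat(s['tool_rot']).as_matrix())
E
```

```text
[[552.2 330.5]
 [558.4 155.9]
 [433.8 151.9]
 [427.7 325.8]] [174.65735144 124.69574117 173.9501469 ]
[[550.4 329.6]
 [557.5 156.6]
 [432.9 146.1]
 [428.8 324.5]] [173.04768886 124.99587067 178.3623104 ]
[[ 9.94693800e-01 -3.50635141e-02  4.93749763e+02]
 [ 3.50635141e-02  9.94693800e-01  2.21136592e+02]] 2.0188724112531586 0.9953116119594899
[[ 9.81777574e-01 -4.01612763e-02  4.93917355e+02]
 [ 4.01612763e-02  9.81777574e-01  2.20953902e+02]] 2.3424749923725607 0.9825986635455111
spigot [0.49473682 0.22060382 0.043     ] [0.49512688 0.22474003 0.043     ]
notch [0.45138633 0.21385223 0.033     ] tab top [0.49921539 0.31968288 0.059     ] [0.49917643 0.32143732 0.059     ]
lug [0.54513781 0.22816947 0.047     ]
lug [0.4761089  0.17185629 0.047     ]
lug [0.46258512 0.26114249 0.047     ]
[[ 9.16011032e-01 -1.12924076e-03  4.01151485e-01]
 [-4.01152913e-01 -1.68369556e-03  9.16009555e-01]
 [-3.58978352e-04 -9.99997945e-01 -1.99528192e-03]]
```

Request:
{"op": "apply_moves", "data": {
  "motion": [
    [0,1.2,0,-0.8,-0.8],
    [0,2.4,0,-1.65,-1.7],
    [0,3.6,0,-2.5,-2.6],
    [0,4.8,0,-3.3,-3.5],
    [0,6.0,0,-4.1,-4.4],
    [0,7.2,0,-4.95,-5.3],
    [0,8.4,0.5,-5.8,-6.2],
    [0,9.6,1.0,-6.6,-7.0],
    [0,10.8,1.5,-7.4,-7.8],
    [0,12.0,2.0,-8.2,-8.6],
    [0,13.2,2.5,-9.0,-9.4],
    [0,13.2,2.5,-9.0,-9.4]
  ]
}}

```text
t: 1.6
tcp_pos: [0.5062, 0.1638, 0.1549]
tool_rot: [-0.579, -0.405, 0.407, 0.579]
force: [0.1, -0.2, 0.4]
finger_gap: -0.002
```

```bash
python3 - <<'E'
from h import *
import cv2
s=manip.sense();print(s['t'],s['tcp_pos'],s['q'],s['force'],s['finger_gap'])
C=manip.get_calibration('wrist');im=manip.snapshot('wrist');cv2.imwrite('pics/w1.png',im[:,:,::-1]);np.save('w1.npy',C)
from scipy.spatial.transform import Rotation as R
print(R.from_quat(s['tool_rot']).as_matrix())
E
```

```text
1.6 [0.50619237 0.16382313 0.15494834] [ 1.03056066e-01  5.12167121e-01  1.73898727e+00 -5.19351313e-04
  8.92156579e-01 -2.69086239e+00] [ 0.1106126  -0.19226551  0.40802526] -0.0019803461817053244
[[ 3.40404308e-01 -1.66754010e-03 -9.40277686e-01]
 [ 9.40278507e-01 -5.78894695e-04  3.40405632e-01]
 [-1.11196180e-03 -9.99998442e-01  1.37089386e-03]]
```

View pics/w1.png

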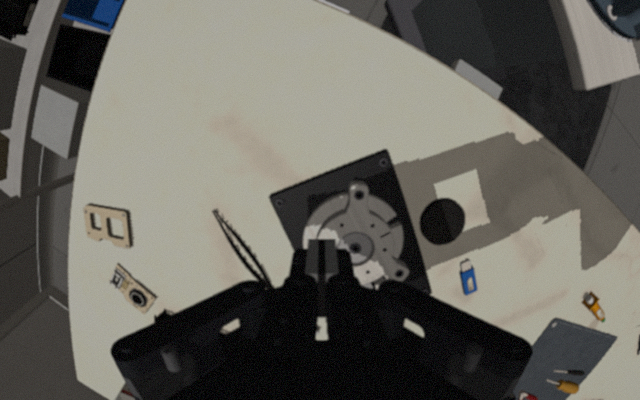

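The wrist view shows the fixture at about (350,225), a lug at (358,190) and the notch near (393,222). I'll zoom in to refine these.

```bash
python3 - <<'E'
import cv2
a=cv2.imread('pics/w1.png')[145:300,265:440];a=cv2.convertScaleAbs(a,alpha=1.6)
cv2.imwrite('pics/w1z.png',cv2.resize(a,None,fx=3.8,fy=3.8,interpolation=cv2.INTER_CUBIC))
from h import *
C=np.load('w1.npy',allow_pickle=True).item()
def W(p,z):
    u,v=proj('wrist',[*p,z],C);return (round((u+.5-265)*3.8-.5),round((v+.5-145)*3.8-.5))
c=np.array([.494,.2215])
print('pred centre',W(c,.043))
for a in (8.6,128.6,248.6): print('lug',a,W(c+.052*np.array([np.cos(np.radians(a)),np.sin(np.radians(a))]),.047))
E
```

```text
pred centre (345, 394)
lug 8.6 (156, 491)
lug 128.6 (515, 493)
lug 248.6 (361, 191)
```

View pics/w1z.png

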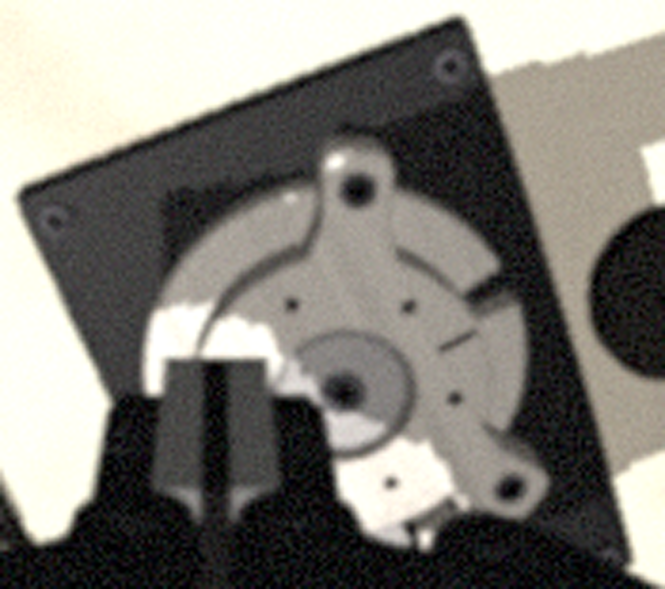

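Predicted and observed positions agree within a couple of pixels, so centre (0.494, 0.2215) and notch at 188.6° stand. Next I descend beside the 249° lug.

Request:
{"op": "apply_moves", "data": {
  "motion": [
    [0,0,0.8,0,0],
    [0,0,1.7,0,0],
    [0,0,2.6,0,0],
    [0,0,3.2,0,0],
    [0,0,3.6,0,0],
    [0,0,3.8,0,0],
    [0,0,3.9,0,0],
    [0,0,3.9,0,0]
  ]
}}

```text
t: 2.65
tcp_pos: [0.5053, 0.1664, 0.0396]
tool_rot: [0.578, 0.408, -0.407, -0.578]
force: [0.0, 0.5, 0.4]
finger_gap: 0.0
```

Request:
{"op": "apply_moves", "data": {
  "motion": [
    [0,0,0,0.1,0],
    [0,0,0,0.2,0],
    [0,0,0,0.3,0],
    [0,0,0,0.36,0],
    [0,0,0,0.42,0]
  ]
}}

```text
t: 3.28
tcp_pos: [0.4945, 0.1702, 0.0396]
tool_rot: [0.579, 0.408, -0.407, -0.577]
force: [2.9, -3.4, -0.8]
finger_gap: -0.0
```

```bash
cat > arc.py <<'E'
from h import *
from scipy.spatial.transform import Rotation as R
import sys
def table(degs,r_t=None,d_t=None,c=(.494,.2215)):
    s=manip.sense();M=R.from_quat(s['tool_rot']).as_matrix();x=M[:2,0];z=M[:2,2]
    v=(np.array(s['tcp_pos'][:2])-c)*1e3;r=-v@x;d=-v@z
    print('t',s['t'],'r',r,'d',d,'F tool',M.T@np.array(s['force']),'lugangle if z is tangent',np.degrees(np.arctan2(-x[1],-x[0])),'q6',s['q'][5])
    r_t=r_t or r;d_t=d_t or d
    for i,a in enumerate(degs):
        f=(i+1)/len(degs);f=1 if i>1 else f;rr=r_t;dd=d_t;k=np.radians(a)
        X=r-rr*np.cos(k)-dd*np.sin(k);Z=rr*np.sin(k)+d-dd*np.cos(k)
        print(a,'x %.2f z %.2f tw %.2f'%(X/30,Z/30,a/10))
E
python3 -c "
from arc import *
table(range(0,37,3),51)"
```

```text
t 3.275 r 48.11702481530264 d 17.72612281527217 F tool [-2.20146674  0.83330875 -3.88123043] lugangle if z is tangent -109.61521434462199 q6 -2.6799657411836266
0 x -0.10 z 0.00 tw 0.00
3 x -0.12 z 0.09 tw 0.30
6 x -0.15 z 0.18 tw 0.60
9 x -0.17 z 0.27 tw 0.90
12 x -0.18 z 0.37 tw 1.20
15 x -0.19 z 0.46 tw 1.50
18 x -0.20 z 0.55 tw 1.80
21 x -0.19 z 0.65 tw 2.10
24 x -0.19 z 0.74 tw 2.40
27 x -0.18 z 0.84 tw 2.70
30 x -0.16 z 0.93 tw 3.00
33 x -0.14 z 1.02 tw 3.30
36 x -0.12 z 1.11 tw 3.60
```

Request:
{"op": "apply_moves", "data": {
  "motion": [
    [0,-0.1,0,0,0],
    [0,-0.12,0,0.09,0.3],
    [0,-0.15,0,0.18,0.6],
    [0,-0.17,0,0.27,0.9],
    [0,-0.18,0,0.37,1.2]
  ]
}}

```text
t: 3.9
tcp_pos: [0.4854, 0.1688, 0.0401]
tool_rot: [0.619, 0.347, -0.341, -0.616]
force: [6.5, -4.1, -0.4]
finger_gap: -0.0
```

```bash
python3 -c "
from arc import *
table(range(0,37,3),51,17.7)"
```

```text
t 3.9 r 49.29406873124598 d 20.437356898374198 F tool [-0.11099703  0.47137906 -7.66056795] lugangle if z is tangent -121.73790556681723 q6 -2.4688031501450647
0 x -0.06 z 0.09 tw 0.00
3 x -0.09 z 0.18 tw 0.30
6 x -0.11 z 0.27 tw 0.60
9 x -0.13 z 0.36 tw 0.90
12 x -0.14 z 0.46 tw 1.20
15 x -0.15 z 0.55 tw 1.50
18 x -0.16 z 0.65 tw 1.80
21 x -0.16 z 0.74 tw 2.10
24 x -0.15 z 0.83 tw 2.40
27 x -0.14 z 0.93 tw 2.70
30 x -0.12 z 1.02 tw 3.00
33 x -0.10 z 1.11 tw 3.30
36 x -0.08 z 1.20 tw 3.60
```

Request:
{"op": "apply_moves", "data": {
  "motion": [
    [0,-0.03,0,0.09,0.3],
    [0,-0.05,0,0.18,0.6],
    [0,-0.07,0,0.27,0.9],
    [0,-0.09,0,0.37,1.2]
  ]
}}

```text
t: 4.4
tcp_pos: [0.4722, 0.1726, 0.0397]
tool_rot: [0.651, 0.279, -0.276, -0.65]
force: [2.3, -0.8, 0.7]
finger_gap: 0.002
```

```bash
python3 -c "
from arc import *
table([0])
import cv2
im=manip.snapshot('wrist');a=im[145:300,265:440,::-1];a=cv2.convertScaleAbs(a,alpha=1.6);cv2.imwrite('pics/w2z.png',cv2.resize(a,None,fx=3.8,fy=3.8,interpolation=cv2.INTER_CUBIC))"
```

```text
t 4.4 r 50.33653945659036 d 18.110277746063513 F tool [ 0.9827557  -0.7361207  -2.24475782] lugangle if z is tangent -133.7954961115257 q6 -2.249408113615439
0 x 0.00 z 0.00 tw 0.00
```

View pics/w2z.png

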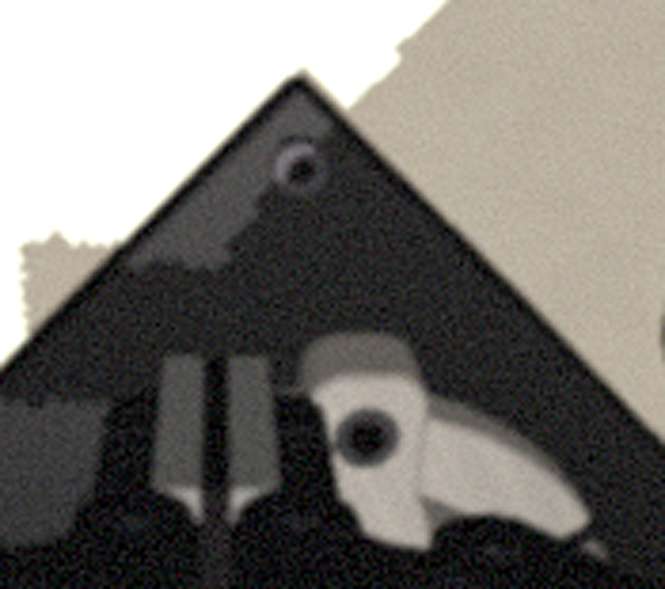

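The flange turns with the tool. The lug beside the fingers sits at (365,435) and the notch at (590,530), at 2–8 N. Continuing the arc.

Request:
{"op": "apply_moves", "data": {
  "motion": [
    [0,-0.03,0,0.09,0.3],
    [0,-0.05,0,0.18,0.6],
    [0,-0.07,0,0.27,0.9],
    [0,-0.09,0,0.37,1.2],
    [0,-0.09,0,0.46,1.5],
    [0,-0.1,0,0.55,1.8],
    [0,-0.1,0,0.65,2.1],
    [0,-0.09,0,0.74,2.4],
    [0,-0.08,0,0.84,2.7],
    [0,-0.07,0,0.93,3.0]
  ]
}}

```text
t: 5.7
tcp_pos: [0.4506, 0.1897, 0.0398]
tool_rot: [0.7, 0.102, -0.099, -0.699]
force: [4.8, -6.1, 1.5]
finger_gap: 0.004
```

```bash
python3 -c "
from arc import *
table([0])
import cv2
im=manip.snapshot('wrist');a=im[145:300,265:440,::-1];a=cv2.convertScaleAbs(a,alpha=1.6);cv2.imwrite('pics/w3z.png',cv2.resize(a,None,fx=3.8,fy=3.8,interpolation=cv2.INTER_CUBIC))
for n in ('top','scene'):
  im=manip.snapshot(n);cv2.imwrite('pics/%s3.png'%n,im[:,:,::-1])
a=cv2.imread('pics/top3.png')[170:280,270:375];a=cv2.resize(a,None,fx=3.7,fy=3.7,interpolation=cv2.INTER_CUBIC)
b=cv2.imread('pics/scene3.png')[145:255,255:360];b=cv2.resize(b,None,fx=3.7,fy=3.7,interpolation=cv2.INTER_CUBIC)
cv2.imwrite('pics/both3.png',cv2.hconcat([a,b]))
"
```

```text
t 5.7 r 50.59949154567594 d 18.30557230027767 F tool [ 2.85481363 -1.51355386 -7.19944321] lugangle if z is tangent -163.66373692434743 q6 -1.6833165096520333
0 x 0.00 z 0.00 tw 0.00
```

View pics/both3.png

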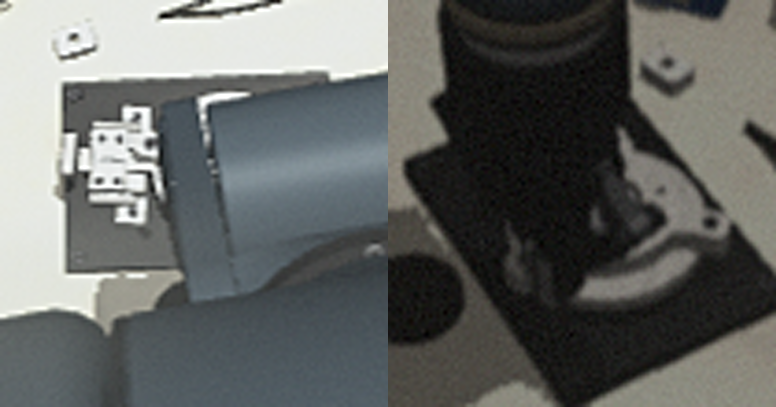

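View pics/w3z.png

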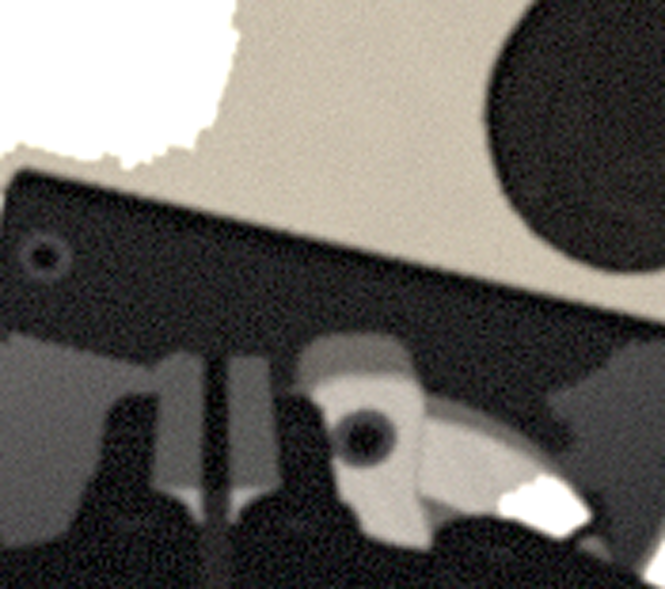

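```bash
python3 -c "
from arc import *
p=pt('wrist',(364.5)/3.8-.5+265,(437.5)/3.8-.5+145,.047);v=(p[:2]-[.494,.2215])*1e3;print(p,np.hypot(*v),np.degrees(np.arctan2(v[1],v[0])))
p=pt('wrist',(590.5)/3.8-.5+265,(527.5)/3.8-.5+145,.033);v=(p[:2]-[.494,.2215])*1e3;print(p,np.hypot(*v),np.degrees(np.arctan2(v[1],v[0])))
"
```

```text
[0.44459813 0.20753843 0.047     ] 51.336832857942774 -164.21905814358678
[0.45735073 0.25165064 0.033     ] 47.45766514239231 140.5565294198664
```

Request:
{"op": "apply_moves", "data": {
  "motion": [
    [0,-0.03,0,0.09,0.3],
    [0,-0.05,0,0.18,0.6],
    [0,-0.07,0,0.27,0.9],
    [0,-0.09,0,0.37,1.2],
    [0,-0.09,0,0.46,1.5],
    [0,-0.1,0,0.55,1.8],
    [0,-0.1,0,0.65,2.1],
    [0,-0.09,0,0.74,2.4],
    [0,-0.08,0,0.84,2.7],
    [0,-0.07,0,0.93,3.0],
    [0,-0.05,0,1.02,3.3],
    [0,-0.02,0,1.11,3.6]
  ]
}}

```text
t: 7.35
tcp_pos: [0.4383, 0.2214, 0.0394]
tool_rot: [0.697, -0.121, 0.121, -0.696]
force: [1.5, -4.1, 2.0]
finger_gap: -0.001
```

```bash
python3 -c "
from arc import *
table([0])
import cv2
for n in ('top','wrist'):
  im=manip.snapshot(n);cv2.imwrite('pics/%s4.png'%n,im[:,:,::-1])
a=cv2.imread('pics/top4.png')[170:280,270:375];a=cv2.resize(a,None,fx=3.7,fy=3.7,interpolation=cv2.INTER_CUBIC)
b=cv2.imread('pics/wrist4.png')[190:300,325:430];b=cv2.resize(cv2.convertScaleAbs(b,alpha=1.4),None,fx=3.7,fy=3.7,interpolation=cv2.INTER_CUBIC)
cv2.imwrite('pics/both4.png',cv2.hconcat([a,b]))
"
```

```text
t 7.35 r 52.42509559131161 d 18.90142833761396 F tool [ 2.8010974  -1.99237972 -3.40221297] lugangle if z is tangent 160.30704827477467 q6 -0.9854231227278709
0 x 0.00 z 0.00 tw 0.00
```

View pics/both4.png

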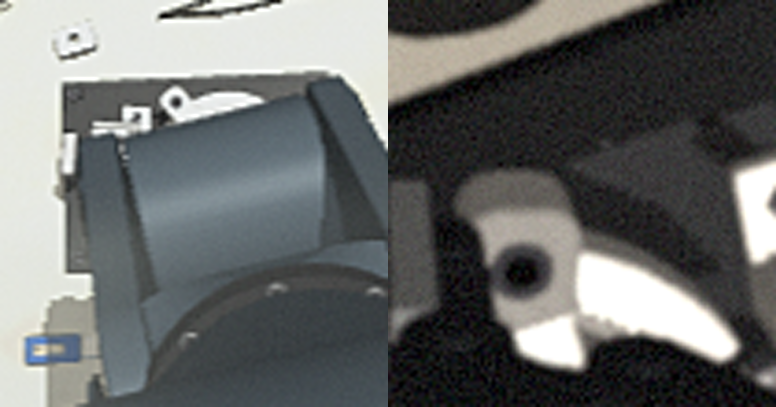

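Request:
{"op": "apply_moves", "data": {
  "motion": [
    [0,-0.015,0,0.045,0.15],
    [0,-0.03,0,0.09,0.3],
    [0,-0.04,0,0.135,0.45],
    [0,-0.05,0,0.18,0.6],
    [0,-0.06,0,0.225,0.75]
  ]
}}

```text
t: 8.07
tcp_pos: [0.4384, 0.2292, 0.0392]
tool_rot: [0.687, -0.167, 0.166, -0.687]
force: [-0.3, -3.9, 3.1]
finger_gap: -0.002
```

Request:
{"op": "apply_moves", "data": {
  "motion": [
    [0,-0.01,0,0.03,0.1],
    [0,-0.02,0,0.06,0.2]
  ]
}}

```text
t: 8.32
tcp_pos: [0.4388, 0.2311, 0.0392]
tool_rot: [0.684, -0.179, 0.178, -0.684]
force: [-1.7, -3.4, 2.9]
finger_gap: -0.0
```

```bash
python3 -c "
from arc import *
table([0])
import cv2
for n in ('top','wrist'):
  im=manip.snapshot(n);cv2.imwrite('pics/%s5.png'%n,im[:,:,::-1])
a=cv2.imread('pics/top5.png')[170:280,270:375];a=cv2.resize(a,None,fx=3.7,fy=3.7,interpolation=cv2.INTER_CUBIC)
b=cv2.imread('pics/wrist5.png')[190:300,325:430];b=cv2.resize(cv2.convertScaleAbs(b,alpha=1.4),None,fx=3.7,fy=3.7,interpolation=cv2.INTER_CUBIC)
cv2.imwrite('pics/both5.png',cv2.hconcat([a,b]))
"
```

```text
t 8.325 r 52.90316950588215 d 18.592438395732827 F tool [ 0.12928403 -2.91917402 -3.77709537] lugangle if z is tangent 150.78733809735766 q6 -0.8021235067478502
0 x 0.00 z 0.00 tw 0.00
```

View pics/both5.png

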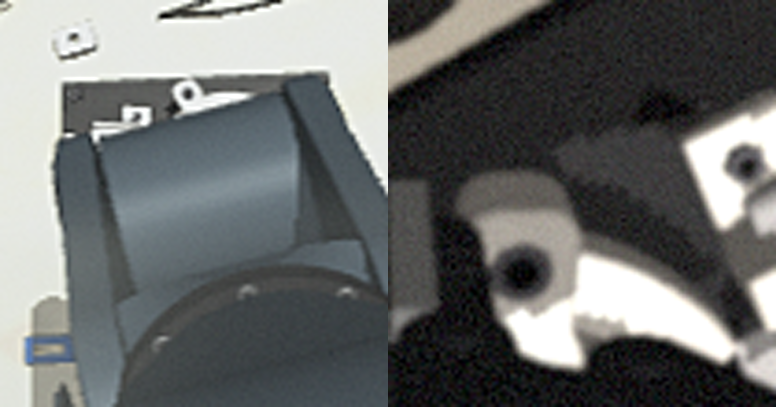

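Request:
{"op": "apply_moves", "data": {
  "motion": [
    [0,-0.01,0,0.03,0.1],
    [0,-0.01,0,0.06,0.2]
  ]
}}

```text
t: 8.68
tcp_pos: [0.4402, 0.2333, 0.0392]
tool_rot: [-0.681, 0.19, -0.191, 0.681]
force: [-0.7, -0.9, 0.1]
finger_gap: -0.005
```

Request:
{"op": "apply_moves", "data": {
  "motion": [
    [0,0.0,0,0.03,0.1],
    [0,0.0,0,0.03,0.1]
  ]
}}

```text
t: 8.93
tcp_pos: [0.4407, 0.2339, 0.0392]
tool_rot: [-0.679, 0.196, -0.196, 0.68]
force: [-0.6, -1.1, 0.7]
finger_gap: -0.001
```

Request:
{"op": "apply_moves", "data": {
  "motion": [
    [0,0.0,0,0.03,0.1],
    [0,0.0,0,0.03,0.1]
  ]
}}

```text
t: 9.18
tcp_pos: [0.4406, 0.2342, 0.0392]
tool_rot: [0.678, -0.202, 0.202, -0.678]
force: [-1.6, -1.5, 0.1]
finger_gap: -0.002
```

The force fell from about 4 N to 1 N, so the bolt may have dropped. I'll look.

```bash
python3 -c "
from arc import *
table([0])
import cv2
for n in ('top','wrist'):
  im=manip.snapshot(n);cv2.imwrite('pics/%s6.png'%n,im[:,:,::-1])
a=cv2.imread('pics/top6.png')[170:280,270:375];a=cv2.resize(a,None,fx=3.7,fy=3.7,interpolation=cv2.INTER_CUBIC)
b=cv2.imread('pics/wrist6.png')[190:300,325:430];b=cv2.resize(cv2.convertScaleAbs(b,alpha=1.1),None,fx=3.7,fy=3.7,interpolation=cv2.INTER_CUBIC)
cv2.imwrite('pics/both6.png',cv2.hconcat([a,b]))
"
```

```text
t 9.175 r 51.640260195574996 d 18.58792249913158 F tool [-0.51541631 -0.13326587 -2.1184637 ] lugangle if z is tangent 146.839855426527 q6 -0.7276498057654548
0 x 0.00 z 0.00 tw 0.00
```

View pics/both6.png

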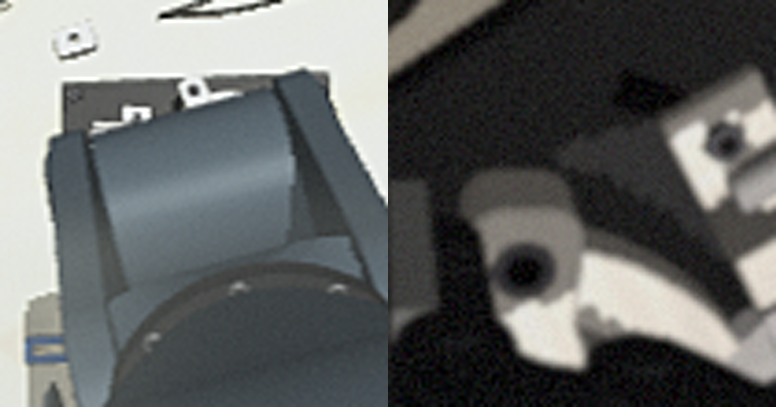

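Request:
{"op": "apply_moves", "data": {
  "motion": [
    [0,0.0,0,0.03,0.1],
    [0,0.0,0,0.03,0.1]
  ]
}}

```text
t: 9.52
tcp_pos: [0.4405, 0.2347, 0.0392]
tool_rot: [0.676, -0.208, 0.207, -0.675]
force: [-3.9, -2.9, 1.0]
finger_gap: -0.002
```

Request:
{"op": "apply_moves", "data": {
  "motion": [
    [0,0.0,0,0.03,0.0],
    [0,0.0,0,0.03,0.0]
  ]
}}

```text
t: 9.78
tcp_pos: [0.4403, 0.2351, 0.0391]
tool_rot: [0.677, -0.208, 0.206, -0.675]
force: [-3.9, -4.4, 2.6]
finger_gap: 0.001
```

Force is rising with less travel. I'll back off, lift clear, and go round to the tab side to look.

Request:
{"op": "apply_moves", "data": {
  "motion": [
    [0,-0.05,0,-0.2,0],
    [0,-0.1,0,-0.4,0],
    [0,-0.1,-0.8,-0.4,0],
    [0,-0.1,-2.0,-0.4,0],
    [0,-0.1,-3.2,-0.4,0],
    [0,-0.1,-4.0,-0.4,0],
    [0,-0.1,-4.0,-0.4,0]
  ]
}}

```text
t: 10.65
tcp_pos: [0.4348, 0.2282, 0.1612]
tool_rot: [-0.675, 0.206, -0.21, 0.677]
force: [0.9, 0.2, 0.2]
finger_gap: 0.001
```

```bash
python3 -c "
from arc import *
s=manip.sense();M=R.from_quat(s['tool_rot']).as_matrix();print(s['tcp_pos'],s['force'])
print(M)
tgt=np.array([.5018,.371,.16]);print(M.T@(tgt-s['tcp_pos'])/.03)
print('ztw',np.degrees(np.arctan2(M[1,2],M[0,2]))+3)
import cv2
for n in ('top','wrist'):
  C=manip.get_calibration(n);im=manip.snapshot(n);cv2.imwrite('pics/%s7.png'%n,im[:,:,::-1]);np.save(n+'7.npy',C)
b=cv2.imread('pics/wrist7.png')[130:300,265:440];b=cv2.resize(cv2.convertScaleAbs(b,alpha=1.2),None,fx=3.5,fy=3.5,interpolation=cv2.INTER_CUBIC)
cv2.imwrite('pics/both7.png',b)
"
```

```text
[0.4347663  0.22815843 0.16121943] [0.92219132 0.17860268 0.1824429 ]
[[ 0.82746321  0.00664475  0.56148061]
 [-0.56150276  0.00197211  0.82747251]
 [ 0.00439104 -0.99997598  0.0053629 ]]
[-0.82477892  0.06488409  5.19430195]
ztw 58.84118692561768
```

View pics/both7.png

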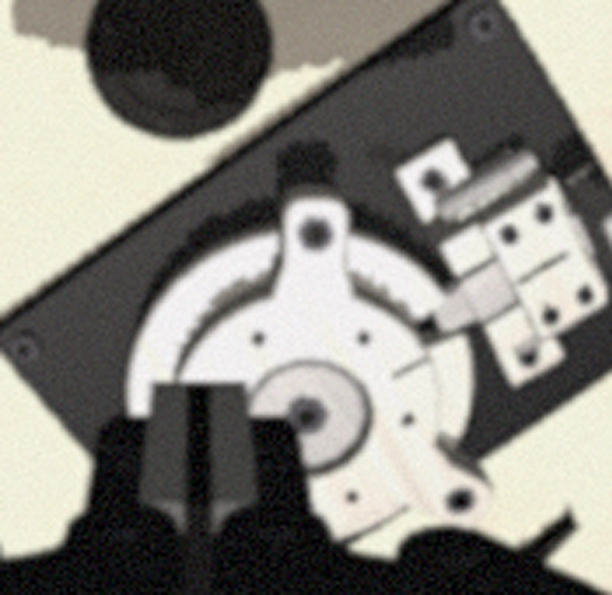

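```bash
python3 -c "
from arc import *
import cv2
C=np.load('wrist7.npy',allow_pickle=True).item()
c=np.array([.494,.2215])
def f(u,v,z,n):
    p=pt('wrist',(u+.5)/3.5-.5+265,(v+.5)/3.5-.5+130,z,C);w=(p[:2]-c)*1e3;print(n,np.round(p,4),'r %.1f ang %.1f'%(np.hypot(*w),np.degrees(np.arctan2(w[1],w[0]))))
f(308,414,.043,'spigot hole');f(315,233,.047,'lug a');f(459,499,.047,'lug b')
f(395,376,.047,'mark in');f(430,357,.047,'mark out')
f(433,323,.032,'nose/notch dark');f(427,330,.033,'dark end');f(490,293,.032,'bolt mid');f(525,283,.038,'guide mark in');f(565,255,.038,'guide mark out')
b=cv2.imread('pics/wrist7.png')[200:250,365:440];b=cv2.resize(b,None,fx=10,fy=10,interpolation=cv2.INTER_CUBIC);cv2.imwrite('pics/w7zz.png',b)
b=cv2.imread('pics/top7.png')[170:280,270:375];cv2.imwrite('pics/t7z.png',cv2.resize(b,None,fx=5,fy=5,interpolation=cv2.INTER_CUBIC))
"
```

```text
spigot hole [0.4948 0.2213 0.043 ] r 0.8 ang -17.3
lug a [0.4519 0.2498 0.047 ] r 50.8 ang 146.1
lug b [0.5401 0.2427 0.047 ] r 50.7 ang 24.7
mark in [0.4967 0.2466 0.047 ] r 25.3 ang 83.8
mark out [0.4974 0.257  0.047 ] r 35.7 ang 84.5
nose/notch dark [0.4964 0.2621 0.032 ] r 40.7 ang 86.6
dark end [0.4968 0.2597 0.033 ] r 38.3 ang 85.8
bolt mid [0.498  0.2797 0.032 ] r 58.4 ang 86.0
guide mark in [0.4984 0.289  0.038 ] r 67.6 ang 86.3
guide mark out [0.4979 0.3022 0.038 ] r 80.8 ang 87.2
```

View pics/w7zz.png

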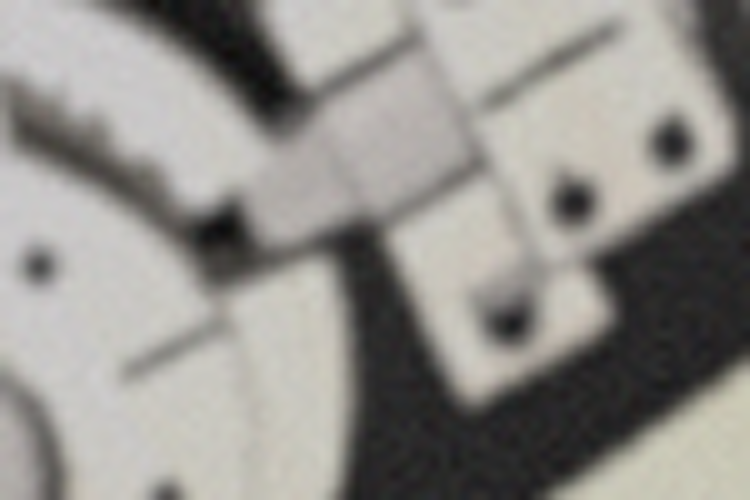

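The bolt nose lies inside the notch. In this crop its end is at (245,240), past the rim, with a short dark gap left ahead of it. Now round to the tab.

Request:
{"op": "apply_moves", "data": {
  "motion": [
    [0,-0.07,0,0.7,0.8],
    [0,-0.14,0,1.4,1.7],
    [0,-0.2,0,2.1,2.6],
    [0,-0.27,0,2.8,3.5],
    [0,-0.34,0,3.5,4.3],
    [0,-0.41,0,4.1,5.1],
    [0,-0.48,0,4.63,5.9],
    [0,-0.48,0,4.63,5.9]
  ]
}}

```text
t: 11.75
tcp_pos: [0.4986, 0.351, 0.1574]
tool_rot: [-0.487, 0.513, -0.513, 0.486]
force: [-0.2, 0.3, 0.6]
finger_gap: -0.002
```

```bash
python3 -c "
from arc import *
s=manip.sense();M=R.from_quat(s['tool_rot']).as_matrix();print(s['tcp_pos'],s['force'])
print(M)
c=np.array([.494,.2215]);v=(s['tcp_pos'][:2]-c)*1e3;print(v,np.hypot(*v),np.degrees(np.arctan2(v[1],v[0])))
import cv2
for n in ('top','wrist'):
  C=manip.get_calibration(n);im=manip.snapshot(n);cv2.imwrite('pics/%s8.png'%n,im[:,:,::-1]);np.save(n+'8.npy',C)
b=cv2.imread('pics/wrist8.png')[130:300,245:420];b=cv2.resize(cv2.convertScaleAbs(b,alpha=1.2),None,fx=3.5,fy=3.5,interpolation=cv2.INTER_CUBIC)
cv2.imwrite('pics/both8.png',b)
b=cv2.imread('pics/top8.png')[170:280,270:375];cv2.imwrite('pics/t8z.png',cv2.resize(b,None,fx=5,fy=5,interpolation=cv2.INTER_CUBIC))
"
```

```text
[0.49857168 0.35100745 0.15742549] [-0.16680278  0.25231357  0.59540086]
[[-5.24566196e-02 -1.74234596e-03  9.98621684e-01]
 [-9.98622867e-01 -7.30308891e-04 -5.24579559e-02]
 [ 8.20702202e-04 -9.99998215e-01 -1.70163698e-03]]
[  4.57168374 129.50745205] 129.58811839032506 87.97826721431814
```

View pics/both8.png

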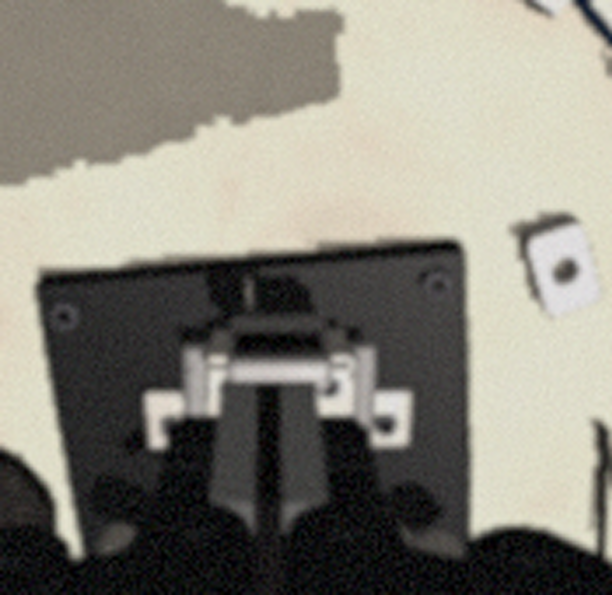

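View pics/t8z.png

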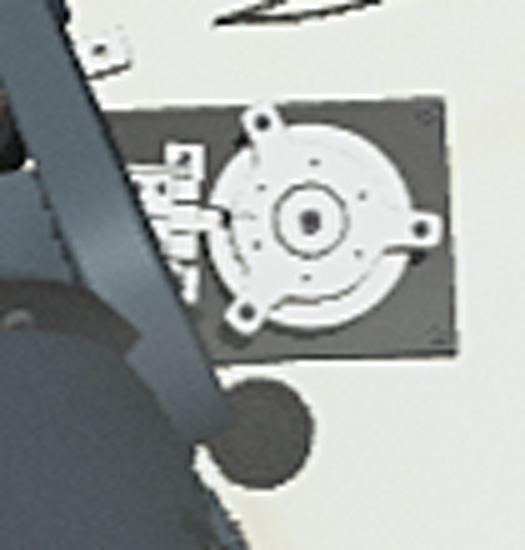

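```bash
python3 -c "
from arc import *
C=np.load('wrist8.npy',allow_pickle=True).item()
c=np.array([.494,.2215])
def f(u,v,z,n):
    p=pt('wrist',(u+.5)/3.5-.5+245,(v+.5)/3.5-.5+130,z,C);w=(p[:2]-c)*1e3;print(n,np.round(p,4),'r %.1f ang %.1f'%(np.hypot(*w),np.degrees(np.arctan2(w[1],w[0]))))
f(226,362,.059,'L');f(332,358,.059,'R');f(279,360,.059,'mid')
f(225,382,.059,'Lin');f(330,378,.059,'Rin')
f(279,383,.059,'inner mid')
"
```

```text
L [0.4861 0.3194 0.059 ] r 98.2 ang 94.6
R [0.5118 0.3191 0.059 ] r 99.2 ang 79.7
mid [0.4989 0.3193 0.059 ] r 97.9 ang 87.1
Lin [0.4855 0.3141 0.059 ] r 92.9 ang 95.3
Rin [0.5112 0.3138 0.059 ] r 93.9 ang 79.5
inner mid [0.4987 0.3132 0.059 ] r 91.8 ang 87.1
```

The tab's outer face measures about 98.5 mm from the axis at 87.1°, which fits the bolt dropped by about 6 mm. Descending outside it.

Request:
{"op": "apply_moves", "data": {
  "motion": [
    [0,0,0.9,0.05,0],
    [0,0,1.8,0.05,0],
    [0,0,2.7,0.05,0],
    [0,0,3.3,0.05,0],
    [0,0,3.7,0.05,0],
    [0,0,3.85,0.05,0],
    [0,0,3.85,0.05,0]
  ]
}}

```text
t: 12.72
tcp_pos: [0.5005, 0.3506, 0.044]
tool_rot: [0.486, -0.513, 0.514, -0.486]
force: [0.5, 0.9, -0.1]
finger_gap: -0.0
```

Request:
{"op": "apply_moves", "data": {
  "motion": [
    [0,0.15,0,0,0],
    [0,0.3,0,0,0],
    [0,0.42,0,0,0],
    [0,0.5,0,0,0],
    [0,0.55,0,0,0],
    [0,0.55,0,0,0]
  ]
}}

```text
t: 13.48
tcp_pos: [0.4994, 0.334, 0.0438]
tool_rot: [-0.486, 0.514, -0.514, 0.486]
force: [1.2, 0.3, 0.3]
finger_gap: 0.004
```

Request:
{"op": "apply_moves", "data": {
  "motion": [
    [0,0.03,0,0,0],
    [0,0.06,0,0,0],
    [0,0.1,0,0,0],
    [0,0.1,0,0,0]
  ]
}}

```text
t: 13.98
tcp_pos: [0.4992, 0.331, 0.0438]
tool_rot: [-0.486, 0.514, -0.514, 0.486]
force: [-0.2, 0.5, 0.2]
finger_gap: -0.0
```

Request:
{"op": "apply_moves", "data": {
  "motion": [
    [0,0.03,0,0,0],
    [0,0.06,0,0,0],
    [0,0.06,0,0,0]
  ]
}}

```text
t: 14.35
tcp_pos: [0.4991, 0.3294, 0.0438]
tool_rot: [-0.486, 0.514, -0.514, 0.486]
force: [-0.0, 1.9, -0.5]
finger_gap: 0.002
```

Request:
{"op": "apply_moves", "data": {
  "motion": [
    [0,0.03,0,0,0],
    [0,0.06,0,0,0],
    [0,0.06,0,0,0]
  ]
}}

```text
t: 14.72
tcp_pos: [0.4991, 0.3276, 0.0438]
tool_rot: [-0.486, 0.514, -0.514, 0.486]
force: [-0.2, 3.0, -1.6]
finger_gap: -0.001
```

Request:
{"op": "apply_moves", "data": {
  "motion": [
    [0,0.03,0,0,0],
    [0,0.06,0,0,0],
    [0,0.06,0,0,0]
  ]
}}

```text
t: 15.1
tcp_pos: [0.4991, 0.3275, 0.0439]
tool_rot: [-0.485, 0.514, -0.513, 0.487]
force: [-0.9, 7.5, -2.2]
finger_gap: -0.0
```

Request:
{"op": "apply_moves", "data": {
  "motion": [
    [0,0.03,0,0,0],
    [0,0.06,0,0,0],
    [0,0.06,0,0,0]
  ]
}}

```text
t: 15.48
tcp_pos: [0.4991, 0.3274, 0.0439]
tool_rot: [-0.483, 0.515, -0.513, 0.488]
force: [-1.0, 14.2, -3.8]
finger_gap: 0.0
```

Request:
{"op": "apply_moves", "data": {
  "motion": [
    [0,0.03,0,0,0],
    [0,0.05,0,0,0],
    [0,0.05,0,0,0]
  ]
}}

```text
t: 15.85
tcp_pos: [0.4992, 0.3273, 0.044]
tool_rot: [-0.482, 0.516, -0.513, 0.488]
force: [-2.8, 17.3, -4.6]
finger_gap: 0.001
```

Request:
{"op": "apply_moves", "data": {
  "motion": [
    [0,-0.2,0,0,0],
    [0,-0.5,0,0,0],
    [0,-1.0,0,0,0],
    [0,-1.0,-1.3,0,0],
    [0,-1.0,-2.6,0,0],
    [0,-1.0,-3.8,0,0],
    [0,-1.0,-3.8,0,0]
  ]
}}

```text
t: 16.73
tcp_pos: [0.5026, 0.3537, 0.1613]
tool_rot: [0.484, -0.513, 0.514, -0.489]
force: [0.5, -1.2, -0.6]
finger_gap: -0.004
```

```bash
python3 -c "
from arc import *
s=manip.sense();M=R.from_quat(s['tool_rot']).as_matrix();print(s['tcp_pos'],s['force'])
import cv2
for n in ('top','wrist','scene'):
  C=manip.get_calibration(n);im=manip.snapshot(n);cv2.imwrite('pics/%s9.png'%n,im[:,:,::-1]);np.save(n+'9.npy',C)
b=cv2.imread('pics/wrist9.png')[180:350,245:420];b=cv2.resize(cv2.convertScaleAbs(b,alpha=1.2),None,fx=3.5,fy=3.5,interpolation=cv2.INTER_CUBIC)
cv2.imwrite('pics/w9z.png',b)
b=cv2.imread('pics/top9.png')[170:280,270:375];cv2.imwrite('pics/t9z.png',cv2.resize(b,None,fx=5,fy=5,interpolation=cv2.INTER_CUBIC))
"
```

```text
[0.50263911 0.35365003 0.16127737] [ 0.48523348 -1.17857216 -0.57129919]
```

View pics/w9z.png

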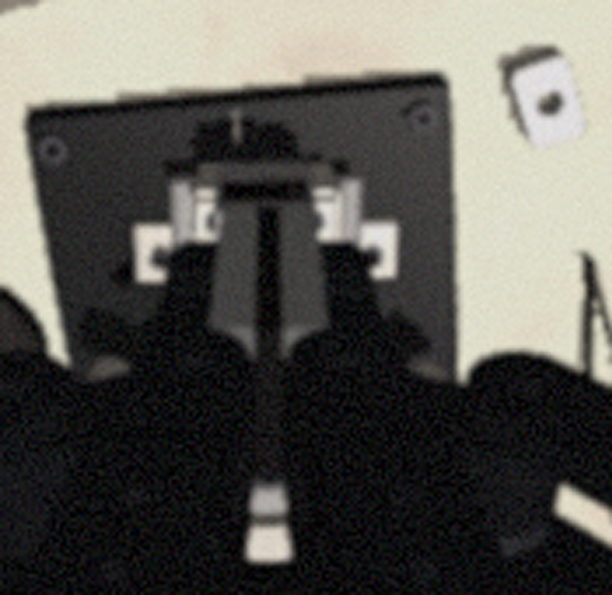

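View pics/t9z.png

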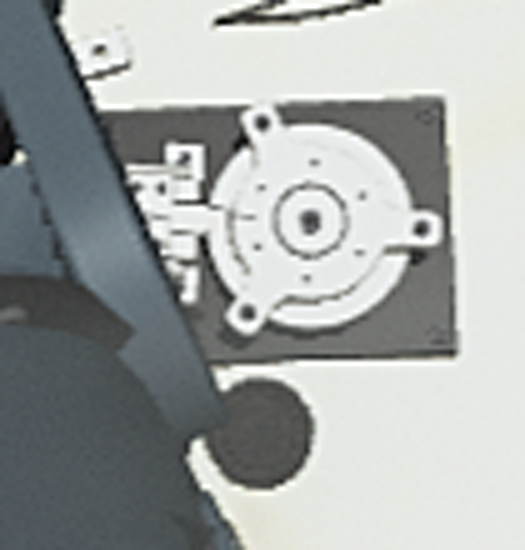

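The dark gap at the end of the notch is gone in the top view. I'll return to the earlier viewpoint to compare directly.

Request:
{"op": "apply_moves", "data": {
  "motion": [
    [0,0.6,0,-0.3,-0.8],
    [0,1.2,0,-0.6,-1.7],
    [0,1.8,0,-0.9,-2.6],
    [0,2.4,0,-1.2,-3.5],
    [0,3.1,0,-1.5,-4.3],
    [0,3.7,0,-1.8,-5.1],
    [0,4.3,0,-2.03,-5.9],
    [0,4.3,0,-2.03,-5.9]
  ]
}}

```text
t: 17.88
tcp_pos: [0.4309, 0.2259, 0.1565]
tool_rot: [0.676, -0.21, 0.207, -0.675]
force: [-0.6, -0.2, 1.5]
finger_gap: -0.0
```

```bash
python3 -c "
from arc import *
s=manip.sense();print(s['tcp_pos'],s['force'])
import cv2
C=manip.get_calibration('wrist');im=manip.snapshot('wrist');np.save('wrist10.npy',C);cv2.imwrite('pics/wrist10.png',im[:,:,::-1])
b=cv2.imread('pics/wrist10.png')[130:300,300:475];b=cv2.resize(b,None,fx=3.5,fy=3.5,interpolation=cv2.INTER_CUBIC)
cv2.imwrite('pics/w10z.png',b)
"
```

```text
[0.4308731  0.22589786 0.15651924] [-0.59382565 -0.17968537  1.54825438]
```

View pics/w10z.png

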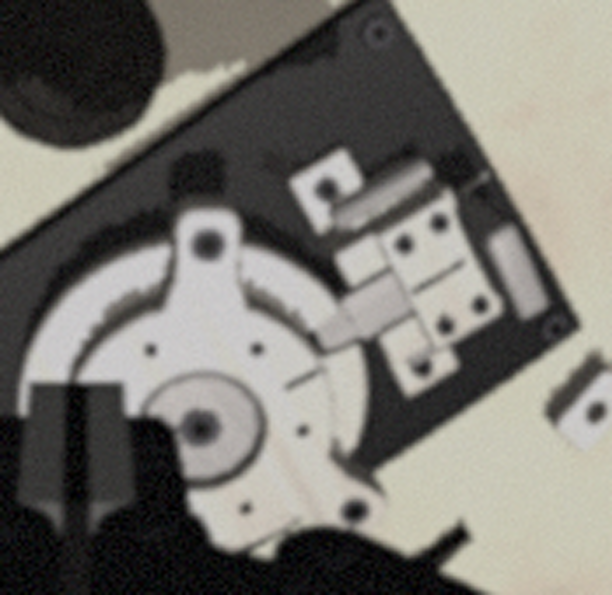

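```bash
python3 -c "
from arc import *
c=np.array([.494,.2215])
def F(C,ou,ov):
  def f(u,v,z,n):
    p=pt('wrist',(u+.5)/3.5-.5+ou,(v+.5)/3.5-.5+ov,z,C);w=(p[:2]-c)*1e3;print(n,'r %.1f ang %.1f'%(np.hypot(*w),np.degrees(np.arctan2(w[1],w[0]))))
  return f
f=F(np.load('wrist10.npy',allow_pickle=True).item(),300,130)
f(531,266,.059,'tab outer');f(506,278,.059,'tab inner');f(318,340,.032,'nose end');f(200,427,.043,'spigot');f(207,243,.047,'lug')
f=F(np.load('wrist7.npy',allow_pickle=True).item(),265,130)
f(437,318,.032,'nose end before')
import cv2
b=cv2.imread('pics/wrist10.png')[190:240,380:460];b=cv2.resize(b,None,fx=9,fy=9,interpolation=cv2.INTER_CUBIC);cv2.imwrite('pics/w10zz.png',b)
"
```

```text
tab outer r 93.7 ang 87.0
tab inner r 86.5 ang 87.5
nose end r 37.6 ang 86.1
spigot r 1.2 ang -42.2
lug r 50.9 ang 146.7
nose end before r 42.3 ang 87.6
```

View pics/w10zz.png

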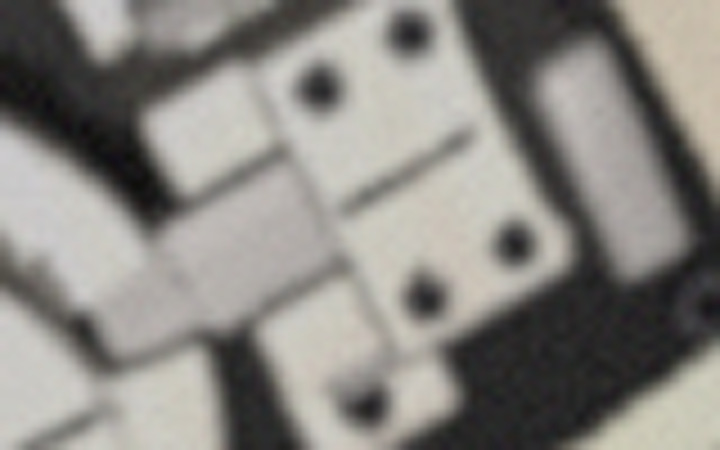

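```bash
python3 -c "
from station import manip
print(manip.sense()['t'],manip.sign_off())"
```

```text
the job is handed in; nothing more can be done
17.925 None
```

The flange is clocked, the bolt is in the notch and pressed home, and I handed the job in at 17.9 s with the arm clear.

- **Turning:** I pushed one lug about 102° clockwise round an arc with the closed fingers. End-of-move forces read 1–8 N. One lug passed over the bolt's nose without trouble. The force fell from about 4 N to 1 N as the notch came into line. A wrist picture then showed the nose in the notch, with the tab face about 98 mm from the spigot axis, which fits the bolt dropped about 6 mm.
- **Pressing:** I pressed the tab in steps of about 1–2 mm until it met a firm stop. The last readings were 14 N and about 18 N with no further travel, under the 30 N limit.
- **Last checks:** From the earlier viewpoint, the nose end had moved from about 42 to 38 mm from the axis, and the gap at the notch bottom had nearly closed. The tab face was at about 94 mm, against 95 mm for fully home. The difference is within the calibration error of about 2 mm. The tab's travel from first contact, about 3.5 mm, also agrees roughly with the expected 4 mm.
- **Limits of the checks:** I saw force readings only at the end of each move, so a short peak within one could have gone unseen. I did not measure the bystanders; those visible in the later pictures looked unmoved.

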